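Fit the rotor stack of a personal centrifuge and shut its lid

TASK

Make the personal centrifuge ready to spin: thread the flat brass spacer ring, then the blue twelve-place tube rotor, then the orange lock collar down its steel spindle, each fully home, and press the collar until it clicks down past the spring balls onto the rotor hub. Then fold the clear lid fully shut over them. Leave the grey strip rotor and everything else on the bench where it is.

Things in the scene. Friction and masses are not known exactly. Their poses are not given: they have to be found in the camera images.
- centrifuge: White bench centrifuge, fixed to the bench, 205 x 190 mm on plan and 101 mm high to its rim, with an open round bowl, 150 mm inner diameter, floor 55 mm above the bench (46 mm below the rim). Origin on the bench under the spindle's axis, z up. Its -x side is the front (blue panel), the lid is hinged along its +x side.
- spindle_foot (a point): Where the steel spindle's axis meets the bowl floor; z up along the spindle. Going up: a boss 20.6 mm in diameter up to 36 mm, a cone to 40 mm, a slim part 14 mm in diameter up to 59 mm, a conical tip (6 mm across) that ends at 64.5 mm. Home heights of the rings' origins above this point: spacer 0, rotor 8 mm, collar 42 mm.
- spindle_tip (a point): Top end of the spindle, on its axis, 64.5 mm above the bowl floor. Three brass spring balls stand 2.45 mm proud of the spindle's slim part, centred 50 mm above the bowl floor: the spacer and the rotor pass over them freely, the collar stops on them about 11 mm short of home and needs a push of about 7 to 10 N to click past.
- spacer: Plain brass ring, outer diameter 44 mm, bore 24 mm, 8 mm thick, 73 g, the same either way up; lies flat. Origin at the centre of its underside. Goes first, onto the bowl floor.
- rotor: Blue tube rotor, twelve round places in its top (four with white tubes): disc 116 mm in diameter, 18 mm thick (104 mm in diameter above 10 mm), with a dark steel hub 36 mm in diameter that stands 16 mm above the disc (34 mm over all), through bore 24 mm. About 160 g. Lies hub up; carry it by the hub. Origin at the centre of its underside. Goes on top of the spacer.
- collar: Orange ribbed lock collar, outer diameter 40 mm, 24 mm high, about 50 g. Bore 16.5 mm in its lowest 4 mm, 21.5 mm above that. Stands with its narrow bore down, the way it goes on. Origin at the centre of its underside. Goes last, on the rotor's hub; when home its top stands 1.5 mm above the spindle's tip.
- strip_rotor: Bystander: a grey rotor with four dark slots, disc 116 mm in diameter and 18 mm thick, hub 33 mm in diameter, 34 mm high over all; lies flat among the rings. Origin at the centre of its underside. Not to be used or moved.
- buffer_bottle: Bystander: small bottle with blue cap, 32 mm in diameter, 66 mm high, standing among the rings. Origin at the centre of its underside.
- pipette: Bystander: black pipette lying on the bench beyond the rings, about 230 mm long along its x axis, 28 mm high. Origin on the bench under its handle.
- microplate: Bystander: 96-well plate 127 x 85 x 14 mm. Origin at the centre of its underside.
- tube_rack: Bystander: orange tube rack 60 (x) x 150 (y) mm, 40 mm high with its tubes. Origin at the centre of its underside.
- lid (a joint): Angle of the clear lid (rad): 0 shut, about 1.57 upright, grows as it opens away from the bowl, at most 2.0. A stiff hinge (about 0.25 N m): the lid stays where it is left, and a push of 1 to 3 N at its free edge moves it.
- lid_hinge (a point): Middle of the lid's hinge line, at the bowl rim's height, 88 mm from the spindle's axis towards the centrifuge's +x; the hinge line runs along the centrifuge's y.
- lid_edge (a point): Middle of the outer top edge of the lid's free end: 178 mm from the hinge and, when shut, 25.5 mm above the hinge. The lid is a clear shell 178 x 172 mm and 25.5 mm deep (walls 3 mm) that rises over the stack; a blue tab 50 mm wide sticks out 21 mm from its free end at the rim side.
- vial: Bystander: amber glass vial with red cap, 26 mm in diameter, 48 mm high, standing between the rings and the centrifuge. Origin at the centre of its underside.
- wash_bottle: Bystander: white bottle with red cap, 58 mm in diameter, 150 mm high, standing on the robot's side of the rings. Origin at the centre of its underside.
Mind the look-alikes: they are no part of the job. Of the things that look like the collar, take the one that is farthest to the robot's left at the start.

How it is judged:
By the outcome, as a careful person would: the job done as asked, in the order asked, and still so for the second after the job is handed in, with the robot touching nothing.
It also fails if it takes over 72 s, if anything falls off the work surface, if the arm or the gripper's body presses on something with over 40 N, if the wrist force passes 120 N, or if a joint passes its speed limit or range.

ROBOT

A 6-joint arm with a two-finger parallel gripper is mounted at the origin on the work surface. World frame = base frame: x ahead of the robot, y to its left, z up, the work surface at z = 0. Lengths are in m, angles in rad, forces in N, time in s.
With the tool pointing down it reaches from about 0.35 to 0.975 m from the base axis. Payload 4.9 kg.
Tool frame: the origin (TCP) lies at the very end of the fingers, on their centre line; the grasp point (between the pads) lies 19 mm behind it; z points along the fingers, y is the line along which they close (so a half turn about z gives the same grasp; the last joint's range is limited). The gripper opens to 85 mm and grips with 20 to 120 N. Pads are 22 mm wide; open, the fingers measure 114 mm over their backs; the gripper's body (76 mm by 85 mm) begins 54 mm behind the grasp point. The pads swing forward as they close: fully open they stand 13 mm farther back than shut.
Start: joints at [1.208, 0.053, 1.613, -0, 1.476, -0.119], TCP at [0.151, 0.607, 0.231] pointing down, gripper open.
Joint ranges: [-3.01, 3.01], [-1.01, 2.22], [0.06, 2.58], [-1.02, 4.17], [0.09, 2.62], [-3.14, 3.14]. Speed limits (rad/s): [2.57, 2.57, 3.14, 3.14, 3.14, 3.14].

INTERFACE

Orientations are given as a unit quaternion [w, x, y, z].
In Python, from plant import manip gives the robot as it stands.
- The arm moves only by the tool send_rows, never from a script. Its argument "increments" is a list of rows, each an object of numbers: "claw": the closure, from -1 (fully open) to 1 (shut); "dx", "dy", "dz": the shift along the tool's x, y, z in units of 0.5 m (1.0 is 0.5 m); "yaw": the turn about the tool's z in units of 1.5 rad (1.0 is 1.5 rad). A call has 1 to 20 rows; each row is the pose to reach, as a shift and turn from the pose commanded when the call began, along the tool's axes at that moment; what a row does not reach only later rows make up. A row lasts 1/8 s, in which the tool goes at most 62.5 mm and 10.7 degrees, less where a joint would pass 70% of its speed; a pose out of reach is approached as far as the arm can. A call with a number of a shift or a turn outside -1 to 1 is refused whole. A call with a gripper value outside its range is refused whole. The fingers move at their own pace and stop on an object; the grip force is fixed at half the most. Time passes only in rows, so rows that repeat a pose let the fingers close. It gives the time, the measured TCP pose, the force, the opening and the grip force at its end, in the units of the state.
- manip.state(): the state, without advancing time (a new reading comes with each control period).
- manip.grab_frame(name): name is "side" or "top"; returns the picture (480x640x3 uint8, red, green, blue); there is no depth.
- manip.camera_params(name): a dict with "camera_matrix" (3x3 intrinsics, pixels), "extrinsics" (4x4, takes a point from world to camera coordinates). Camera axes: x right, y down, z forward; pixel columns grow to the right and rows downward; lengths in m; the calibration is good to about 2 mm. A picture is of the moment at which its call begins. camera_params takes no time and is no camera call.
- manip.job_done(): hands the job in; it is judged then, once.
The state is a dict: "time": time; "joint_pos": joint angles; "joint_vel": joint speeds; "joint_efforts": joint torques, N m; "tool_pos": TCP position; "tool_rot": TCP orientation; "contact_force": force on the tool from outside, world axes, zero at the start; "ft_torque": the same for the moment, N m; "gripper_width": opening from 0.0 (shut) to 1.0 (fully open); "grasp_force": force on a finger pad.
Only numpy, scipy, OpenCV 4.12 (cv2) and the standard library are available. Lean on these libraries where they do the work, as an engineer would, in place of code of your own. Each camera call takes 0.05 s, during which the arm holds its last target. There are 200 camera calls.

## Working session

There is one attempt and no reset: what is moved stays moved. The work goes in short steps, Python scripts to look and compute and a tool call to move; the robot and the scene stay as the last step left them, time stands still between calls to the robot, and variables do not carry over. Pictures are saved under pics/ and viewed, at most 10 in all, crops included, and the job is handed in when it is done.

Besides the shell and the picture viewer there is one more tool, called after "Emit:" as name(argument=value, ...), one argument or row to a line, values as JSON. send_rows: Moves the arm, as the interface text tells. Shifts and turns lie within -1 to 1; 1 stands for 0.5 m of shift or 1.5 rad of turn. Its arguments: {"type":"object","properties":{"increments":{"type":"array","items":{"type":"object","properties":{"claw":{"type":"number"},"dx":{"type":"number"},"dy":{"type":"number"},"dz":{"type":"number"},"yaw":{"type":"number"}}}}},"required":["increments"]}

```bash
mkdir -p pics; ls; python3 - <<'E'
from plant import manip
import cv2,numpy as np
for n in("top","side"):
    f=manip.grab_frame(n); cv2.imwrite(f"pics/{n}0.png",f[:,:,::-1]); p=manip.camera_params(n); print(n,np.round(p["camera_matrix"],1).tolist(),np.round(p["extrinsics"],4).tolist())
s=manip.state();print(s)
E
```

```text
pics
top [[580.0, 0.0, 321.5], [0.0, 580.0, 246.5], [0.0, 0.0, 1.0]] [[-0.0047, -1.0, -0.0034, -0.0777], [-0.9765, 0.0054, -0.2155, 0.55], [0.2155, 0.0023, -0.9765, 1.3006], [0.0, 0.0, 0.0, 1.0]]
side [[564.7, 0.0, 323.0], [0.0, 564.7, 239.8], [0.0, 0.0, 1.0]] [[0.8129, -0.5825, 0.0006, -0.489], [-0.3287, -0.4596, -0.8251, 0.2357], [0.4808, 0.6705, -0.565, 1.0429], [0.0, 0.0, 0.0, 1.0]]
{'time': 0.1, 'joint_pos': array([ 1.20798848e+00,  5.32846518e-02,  1.61417341e+00,  4.56640376e-05,
        1.47600407e+00, -1.19009603e-01]), 'joint_vel': array([ 4.56975437e-04, -5.43246300e-04, -3.92197567e-03, -6.00760148e-04,
        3.27953463e-05, -1.54576119e-03]), 'joint_efforts': array([ 6.02839846e-04, -3.94902062e+01, -3.71362281e+01, -1.12202838e-04,
        3.89685243e-03, -1.32000565e-05]), 'tool_pos': array([0.15065813, 0.60598245, 0.23017981]), 'tool_rot': array([-2.45086454e-04,  1.21599568e-01,  9.92578798e-01, -9.02324407e-04]), 'contact_force': array([ 0.22604134, -0.09054697,  0.52048615]), 'ft_torque': array([-0.03349399, -0.01767683, -0.03838262]), 'grasp_force': 0.0, 'gripper_width': 1.0004922898265955}
```

View pics/top0.png

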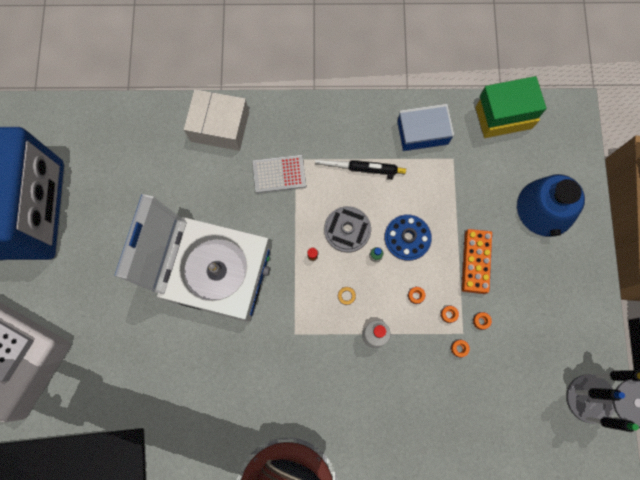

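View pics/side0.png

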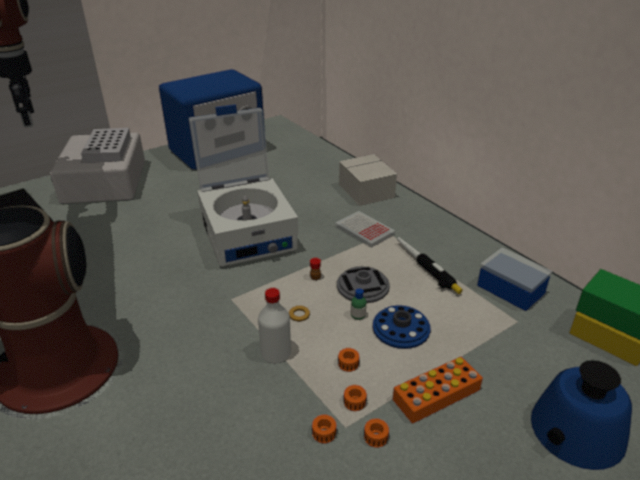

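The top view shows the centrifuge at (213,268) with its lid open to the left, the spacer at (347,296), the blue rotor at (408,237) and the strip rotor at (347,229). There are four collar look-alikes: (416,295), (450,314), (482,321) and (460,348). Robot-left is image-left, so (416,295) is the one to take. I'll measure and confirm it in a crop.

```bash
cat > h.py <<'E'
from plant import manip
import cv2,numpy as np
C={n:manip.camera_params(n) for n in("top","side")}
def ray(n,uv):
    K=np.array(C[n]["camera_matrix"]);E=np.array(C[n]["extrinsics"]);R=E[:3,:3];t=E[:3,3]
    return -R.T@t, R.T@np.linalg.inv(K)@np.array([uv[0],uv[1],1.])
def plane(n,uv,z):
    o,d=ray(n,uv); return o+d*(z-o[2])/d[2]
def proj(n,p):
    K=np.array(C[n]["camera_matrix"]);E=np.array(C[n]["extrinsics"]);q=K@(E[:3,:3]@np.array(p)+E[:3,3]);return q[:2]/q[2]
def tri(a,b):
    A=[];B=[]
    for n,uv in(("top",a),("side",b)):
        o,d=ray(n,uv);d=d/np.linalg.norm(d);P=np.eye(3)-np.outer(d,d);A.append(P);B.append(P@o)
    return np.linalg.lstsq(np.vstack(A),np.hstack(B),rcond=None)[0]
def blobs(n,img,lo,hi,amin,box):
    h=cv2.cvtColor(img,cv2.COLOR_RGB2HSV);m=cv2.inRange(h,np.array(lo),np.array(hi))
    k=np.zeros_like(m);x0,y0,x1,y1=box;k[y0:y1,x0:x1]=m[y0:y1,x0:x1]
    out=[]
    for c in cv2.findContours(k,cv2.RETR_EXTERNAL,cv2.CHAIN_APPROX_NONE)[0]:
        if cv2.contourArea(c)>=amin:
            c=cv2.convexHull(c);M=cv2.moments(c);out.append((np.array([M["m10"],M["m01"]])/M["m00"],M["m00"]))
    return out
E
python3 - <<'E'
from h import *
t=cv2.imread("pics/top0.png")[:,:,::-1].copy();s=cv2.imread("pics/side0.png")[:,:,::-1].copy()
T=lambda *a:blobs("top",t,*a);S=lambda *a:blobs("side",s,*a)
for nm,lo,hi,bt,bs,z in(("orange",(3,150,120),(14,255,255),(400,280,500,360),(300,340,400,450),.012),
  ("brass",(12,90,90),(28,255,255),(330,280,365,310),(280,295,320,325),.004),
  ("blue",(100,120,50),(118,255,255),(380,205,440,265),(365,300,440,350),.008)):
  for n,f,im,b in(("top",T,t,bt),("side",S,s,bs)):
    for c,a in f(lo,hi,60,b): print(nm,n,c.round(1),a,plane(n,c,z).round(4))
a=cv2.resize(t[280:365,395:505],None,fx=5,fy=5,interpolation=2)
b=cv2.resize(t[190:325,110:280],None,fx=4,fy=4,interpolation=2)
cv2.imwrite("pics/c1.png",a[:,:,::-1]);cv2.imwrite("pics/c2.png",b[:,:,::-1])
cv2.imwrite("pics/c3.png",cv2.resize(s[100:270,180:310],None,fx=3.5,fy=3.5,interpolation=2)[:,:,::-1])
E
```

```text
orange top [460.1 348. ] 211.5 [ 0.3155 -0.4033  0.012 ]
orange top [482.4 320.4] 195.5 [ 0.3795 -0.4595  0.012 ]
orange top [449.5 313.7] 193.5 [ 0.3956 -0.3827  0.012 ]
orange top [416.4 294.7] 188.0 [ 0.4413 -0.3062  0.012 ]
orange top [476.7 285.7] 280.0 [ 0.4622 -0.4512  0.012 ]
orange side [376.3 428.5] 354.5 [ 0.3847 -0.4516  0.012 ]
orange side [323.7 424.5] 350.0 [ 0.3197 -0.3953  0.012 ]
orange side [354.7 393.6] 284.0 [ 0.4007 -0.3746  0.012 ]
orange side [348.4 355.4] 227.5 [ 0.447  -0.2969  0.012 ]
brass top [346.4 295.4] 231.5 [ 0.4414 -0.1396  0.004 ]
brass side [298.9 312.4] 217.0 [ 0.443  -0.1361  0.004 ]
blue top [407.5 237.1] 1556.5 [ 0.5834 -0.2907  0.008 ]
blue side [401.2 327.4] 1745.0 [ 0.5812 -0.295   0.008 ]
```

View pics/c1.png

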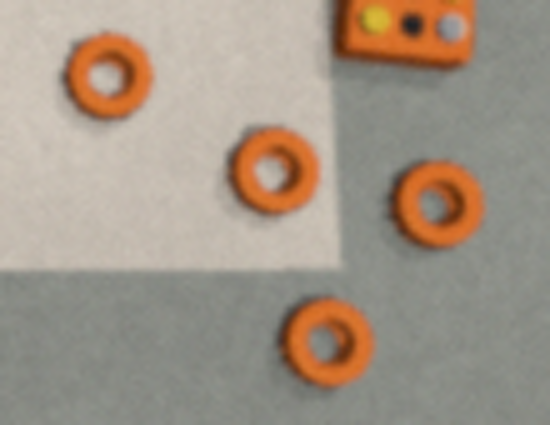

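View pics/c2.png

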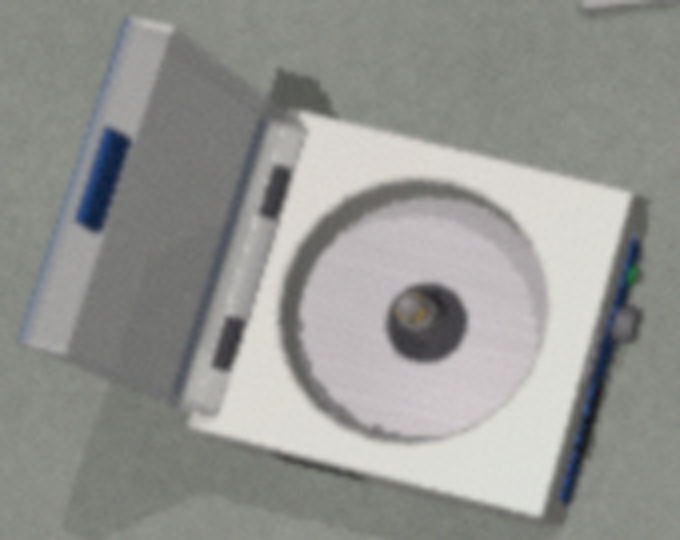

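View pics/c3.png

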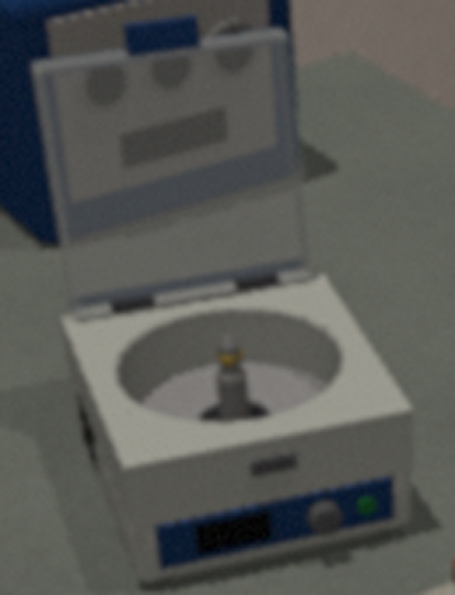

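In the crop, the leftmost look-alike is at (110,76), which is full-image (417,295), so that's the collar. In the centrifuge crops the spindle tip is at about (213,267) in the top view and (244.6,196.6) in the side view. The lid tab is at about (136,235) top and (226,110) side. Next I'll refine these.

```bash
python3 - <<'E'
from h import *
from scipy.optimize import least_squares
t=cv2.imread("pics/top0.png")[:,:,::-1].copy();s=cv2.imread("pics/side0.png")[:,:,::-1].copy()
print("tip",tri((213.2,267),(244.6,196.6)),"top@.1195",plane("top",(213.2,267),.1195),"side",plane("side",(244.6,196.6),.1195))
print("tab",tri((136,235),(226.3,110.3)))
def crop(p):return plane("top",(p[0]/4+110-.375,p[1]/4+190-.375),.101)
c=[crop(p) for p in((298,115),(633,190),(545,517),(190,425))]
print("corners",np.round(c,4).tolist(),"centre",np.mean(c,0).round(4))
d=c[0]-c[1]+c[3]-c[2];print("psi",np.arctan2(d[1],d[0]))
# bowl rim: radial edge of white->darker seen from guess centre
g=cv2.cvtColor(t,cv2.COLOR_RGB2GRAY).astype(np.float32)
P=plane("top",(213.5,267.5),.101)
for it in range(3):
    pts=[]
    for a in np.radians(np.arange(0,360,4)):
        rs=np.arange(.066,.084,.0004)
        q=np.array([proj("top",[P[0]+r*np.cos(a),P[1]+r*np.sin(a),.101]) for r in rs],np.float32)
        v=cv2.remap(g,q[:,:1],q[:,1:],cv2.INTER_LINEAR).ravel()
        k=np.gradient(cv2.GaussianBlur(v[:,None],(1,9),2).ravel());i=k.argmax()
        pts.append([P[0]+rs[i]*np.cos(a),P[1]+rs[i]*np.sin(a),k[i]])
    pts=np.array(pts)
    r=least_squares(lambda x:np.hypot(pts[:,0]-x[0],pts[:,1]-x[1])-x[2],[P[0],P[1],.075],loss="soft_l1",f_scale=.0008)
    P=np.array([r.x[0],r.x[1],.101])
print("bowl",r.x,"resid med",np.median(abs(r.fun)))
# triangulate blobs
for n,a,b in(("collar",(416.4,294.7),(348.4,355.4)),("spacer",(346.4,295.4),(298.9,312.4)),("rotor",(407.5,237.1),(401.2,327.4))):print(n,tri(a,b).round(4))
# hub circle & bore in rotor, dark mask
hsv=cv2.cvtColor(t,cv2.COLOR_RGB2HSV)
cv2.imwrite("pics/c4.png",np.hstack([cv2.resize(t[200:270,375:445],None,fx=5,fy=5,interpolation=2),cv2.resize(s[290:360,365:440],None,fx=5,fy=5,interpolation=2)])[:,:,::-1])
E
```

```text
tip [0.49071287 0.15959046 0.12330855] top@.1195 [0.49110943 0.16044893 0.1195    ] side [0.49402215 0.16547445 0.1195    ]
tab [0.52454632 0.28136813 0.28730725]
corners [[0.6085, 0.2349, 0.101], [0.5631, 0.0416, 0.101], [0.3775, 0.0875, 0.101], [0.4297, 0.287, 0.101]] centre [0.4947 0.1628 0.101 ]
psi 1.3272998843945372
bowl [0.49426006 0.16434636 0.07588526] resid med 0.00026534533260913484
collar [ 0.4402 -0.3047  0.0225]
spacer [ 0.441  -0.1394  0.0073]
rotor [ 0.5847 -0.2915  0.0033]
```

View pics/c4.png

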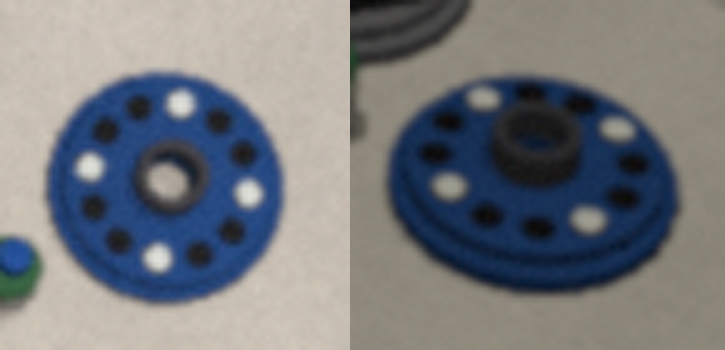

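The crop shows the rotor lying hub up, with its hub centred at about (409,235). The tip pixel and the bowl-rim fit disagree by about 4 mm, so I'll check them once, enlarged.

```bash
python3 - <<'E'
from h import *
t=cv2.imread("pics/top0.png");s=cv2.imread("pics/side0.png")
def pan(n,im,x,y,w):
    a=cv2.resize(im[y:y+w,x:x+w],None,fx=16,fy=16,interpolation=1 and cv2.INTER_NEAREST)[:380,:380].copy();b=a.copy()
    for z,col in((.1195,(0,0,255)),(.105,(0,255,0)),(.091,(255,0,0))):
        u=proj(n,[.4943,.1643,z]);print(n,z,u.round(1)); cv2.drawMarker(b,tuple(int(v) for v in ((u-[x,y]+.5)*16)),col,cv2.MARKER_CROSS,14,1)
    return np.hstack([a,b])
o=np.vstack([pan("top",t,201,255,24),pan("side",s,232,187,24)])
cv2.imwrite("pics/c5.png",cv2.resize(o,(600,600)))
E
```

```text
top 0.1195 [211.5 265.6]
top 0.105 [212.7 266.8]
top 0.091 [213.9 267.9]
side 0.1195 [244.9 196.8]
side 0.105 [245.4 202.1]
side 0.091 [245.9 207.2]
```

View pics/c5.png

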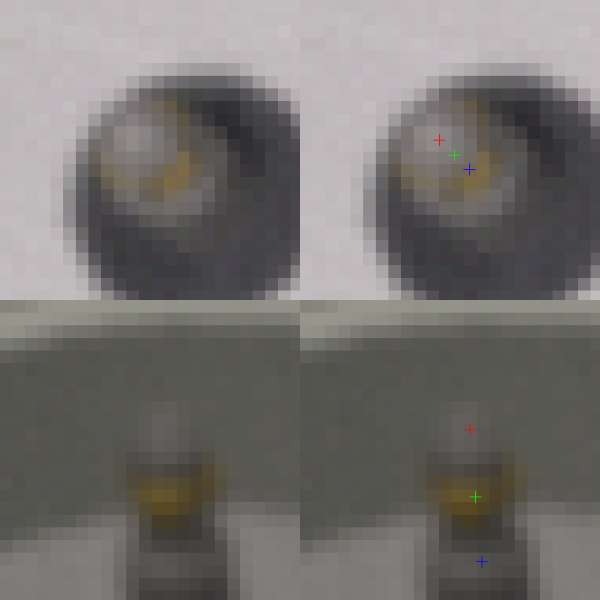

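The bowl-centre axis (0.4943, 0.1643) matches the spindle in both views: tip at about (211.5,265.6) top and (244.9,196.8) side. Now a move calculator.

```bash
cat >> h.py <<'E'
def to(*targets):
    s=manip.state();w,x,y,z=s["tool_rot"]
    from scipy.spatial.transform import Rotation as Ro
    R=Ro.from_quat([x,y,z,w]).as_matrix()
    print("t",round(s["time"],2),"tcp",s["tool_pos"].round(4),"F",s["contact_force"].round(1),"w",round(s["gripper_width"]*85,1),"grip",round(s["grasp_force"],1),"R",R[:2,:2].round(3).tolist())
    for p in targets: print(p,"->",(R.T@(np.array(p)-s["tool_pos"])/.5).round(4))
E
python3 - <<'E'
from h import *
print("hub",plane("top",(408.9,235.0),.034),"wash@.15",plane("top",(379,331),.15),"buf",plane("top",(377,253),.066))
to((.36,.10,.231),(.441,-.1394,.06),(.441,-.1394,.001))
E
```

```text
hub [ 0.5824704  -0.29035765  0.034     ] wash@.15 [ 0.34585587 -0.20160458  0.15      ] buf [ 0.53208591 -0.20964859  0.066     ]
t 0.1 tcp [0.1507 0.606  0.2302] F [ 0.2 -0.1  0.5] w 85.0 grip 0.0 R [[-0.97, 0.241], [0.241, 0.97]]
(0.36, 0.1, 0.231) -> [-6.506e-01 -8.810e-01 -2.000e-04]
(0.441, -0.1394, 0.06) -> [-0.9235 -1.3059  0.3425]
(0.441, -0.1394, 0.001) -> [-0.9235 -1.3057  0.4605]
```

Emit:
send_rows(
  increments=[
    {"dx": -0.65, "dy": -0.88, "claw": -0.3},
    {"dx": -0.65, "dy": -0.88, "claw": -0.3},
    {"dx": -0.65, "dy": -0.88, "claw": -0.3},
    {"dx": -0.65, "dy": -0.88, "claw": -0.3},
    {"dx": -0.65, "dy": -0.88, "claw": -0.3},
    {"dx": -0.65, "dy": -0.88, "claw": -0.3},
    {"dx": -0.65, "dy": -0.88, "claw": -0.3},
    {"dx": -0.65, "dy": -0.88, "claw": -0.3},
    {"dx": -0.65, "dy": -0.88, "claw": -0.3},
    {"dx": -0.65, "dy": -0.88, "claw": -0.3},
    {"dx": -0.65, "dy": -0.88, "claw": -0.3},
  ],
)

```text
invalid input
```

```bash
python3 -c "
from h import *
to((.441,-.1394,.04),(.441,-.1394,.001))"
```

```text
t 0.1 tcp [0.1507 0.606  0.2302] F [ 0.2 -0.1  0.5] w 85.0 grip 0.0 R [[-0.97, 0.241], [0.241, 0.97]]
(0.441, -0.1394, 0.04) -> [-0.9235 -1.3058  0.3825]
(0.441, -0.1394, 0.001) -> [-0.9235 -1.3057  0.4605]
```

Emit:
send_rows(
  increments=[
    {"dx": -0.65, "dy": -0.88, "dz": 0, "yaw": 0, "claw": -0.3},
    {"dx": -0.65, "dy": -0.88, "dz": 0, "yaw": 0, "claw": -0.3},
    {"dx": -0.65, "dy": -0.88, "dz": 0, "yaw": 0, "claw": -0.3},
    {"dx": -0.65, "dy": -0.88, "dz": 0, "yaw": 0, "claw": -0.3},
    {"dx": -0.65, "dy": -0.88, "dz": 0, "yaw": 0, "claw": -0.3},
    {"dx": -0.65, "dy": -0.88, "dz": 0, "yaw": 0, "claw": -0.3},
    {"dx": -0.65, "dy": -0.88, "dz": 0, "yaw": 0, "claw": -0.3},
    {"dx": -0.65, "dy": -0.88, "dz": 0, "yaw": 0, "claw": -0.3},
    {"dx": -0.65, "dy": -0.88, "dz": 0, "yaw": 0, "claw": -0.3},
    {"dx": -0.65, "dy": -0.88, "dz": 0, "yaw": 0, "claw": -0.3},
    {"dx": -0.65, "dy": -0.88, "dz": 0, "yaw": 0, "claw": -0.3},
  ],
)

```text
time: 1.48
tool_pos: [0.3597, 0.1013, 0.2309]
tool_rot: [-0.0, 0.122, 0.993, 0.0]
contact_force: [-0.5, -0.2, -0.1]
gripper_width: 0.652
grasp_force: 0.0
```

```bash
python3 -c "
from h import *
to((.441,-.1394,.04),(.441,-.1394,.001))"
```

```text
t 1.48 tcp [0.3597 0.1013 0.2309] F [-0.5 -0.2 -0.1] w 55.4 grip 0.0 R [[-0.97, 0.242], [0.242, 0.97]]
(0.441, -0.1394, 0.04) -> [-0.2744 -0.4279  0.3815]
(0.441, -0.1394, 0.001) -> [-0.2745 -0.4279  0.4595]
```

Emit:
send_rows(
  increments=[
    {"dx": -0.274, "dy": -0.428, "dz": 0, "yaw": 0, "claw": -0.3},
    {"dx": -0.274, "dy": -0.428, "dz": 0, "yaw": 0, "claw": -0.3},
    {"dx": -0.274, "dy": -0.428, "dz": 0, "yaw": 0, "claw": -0.3},
    {"dx": -0.274, "dy": -0.428, "dz": 0.1, "yaw": 0, "claw": -0.3},
    {"dx": -0.274, "dy": -0.428, "dz": 0.22, "yaw": 0, "claw": -0.3},
    {"dx": -0.274, "dy": -0.428, "dz": 0.34, "yaw": 0, "claw": -0.3},
    {"dx": -0.274, "dy": -0.428, "dz": 0.42, "yaw": 0, "claw": -0.3},
    {"dx": -0.274, "dy": -0.428, "dz": 0.44, "yaw": 0, "claw": -0.3},
    {"dx": -0.274, "dy": -0.428, "dz": 0.455, "yaw": 0, "claw": -0.3},
    {"dx": -0.274, "dy": -0.428, "dz": 0.459, "yaw": 0, "claw": -0.3},
    {"dx": -0.274, "dy": -0.428, "dz": 0.459, "yaw": 0, "claw": -0.3},
  ],
)

```text
time: 2.85
tool_pos: [0.4428, -0.1402, 0.0036]
tool_rot: [0.002, 0.121, 0.993, -0.001]
contact_force: [0.2, -0.9, -0.4]
gripper_width: 0.652
grasp_force: 0.0
```

Emit:
send_rows(
  increments=[
    {"dx": 0, "dy": 0, "dz": 0, "yaw": 0, "claw": -0.3},
    {"dx": 0, "dy": 0, "dz": 0, "yaw": 0, "claw": 0.3},
    {"dx": 0, "dy": 0, "dz": 0, "yaw": 0, "claw": 0.3},
    {"dx": 0, "dy": 0, "dz": 0, "yaw": 0, "claw": 0.3},
    {"dx": 0, "dy": 0, "dz": 0, "yaw": 0, "claw": 0.3},
  ],
)

```text
time: 3.48
tool_pos: [0.442, -0.1401, 0.0035]
tool_rot: [0.0, 0.122, 0.993, -0.0]
contact_force: [-3.2, 2.0, 9.1]
gripper_width: 0.459
grasp_force: 59.1
```

```bash
python3 -c "
from h import *
to((.4943,.1643,.20))
f=manip.grab_frame('top')
for c,a in blobs('top',f,(12,90,90),(28,255,255),30,(320,270,375,320)): print(c,a,plane('top',c,.0073))"
```

```text
t 3.48 tcp [ 0.442  -0.1401  0.0035] F [-3.2  2.   9.1] w 39.0 grip 59.1 R [[-0.97, 0.241], [0.241, 0.97]]
(0.4943, 0.1643, 0.2) -> [ 0.0452  0.6159 -0.3931]
```

Emit:
send_rows(
  increments=[
    {"dx": 0, "dy": 0, "dz": -0.02, "yaw": 0, "claw": 0.3},
    {"dx": 0, "dy": 0, "dz": -0.1, "yaw": 0, "claw": 0.3},
    {"dx": 0, "dy": 0, "dz": -0.22, "yaw": 0, "claw": 0.3},
    {"dx": 0, "dy": 0, "dz": -0.32, "yaw": 0, "claw": 0.3},
    {"dx": 0, "dy": 0, "dz": -0.4, "yaw": 0, "claw": 0.3},
    {"dx": 0.01, "dy": 0.15, "dz": -0.4, "yaw": 0, "claw": 0.3},
    {"dx": 0.02, "dy": 0.27, "dz": -0.4, "yaw": 0, "claw": 0.3},
    {"dx": 0.03, "dy": 0.39, "dz": -0.4, "yaw": 0, "claw": 0.3},
    {"dx": 0.04, "dy": 0.51, "dz": -0.4, "yaw": 0, "claw": 0.3},
    {"dx": 0.045, "dy": 0.616, "dz": -0.4, "yaw": 0, "claw": 0.3},
    {"dx": 0.045, "dy": 0.616, "dz": -0.4, "yaw": 0, "claw": 0.3},
    {"dx": 0.045, "dy": 0.616, "dz": -0.4, "yaw": 0, "claw": 0.3},
  ],
)

```text
time: 5.03
tool_pos: [0.4935, 0.1645, 0.2017]
tool_rot: [-0.0, 0.121, 0.993, -0.0]
contact_force: [-0.0, -1.1, -1.3]
gripper_width: 0.458
grasp_force: 60.6
```

```bash
python3 -c "
from h import *
to((.4943,.1643,.13),(.4943,.1643,.06))
o=[]
for n in('top','side'):
  f=manip.grab_frame(n); s=manip.state();u=proj(n,s['tool_pos']);x,y=u.astype(int)
  for c,a in blobs(n,f,(12,90,90),(28,255,255),20,(max(x-30,0),y-30,x+30,y+30)): print(n,u.round(1),c,a,plane(n,c,s['tool_pos'][2]+.002))
  o.append(cv2.resize(f[y-40:y+40,x-40:x+40],None,fx=5,fy=5,interpolation=2))
cv2.imwrite('pics/g1.png',np.hstack(o)[:,:,::-1])"
```

```text
t 5.03 tcp [0.4935 0.1645 0.2017] F [-0.  -1.1 -1.3] w 39.0 grip 60.6 R [[-0.971, 0.241], [0.241, 0.971]]
(0.4943, 0.1643, 0.13) -> [-0.0016  0.      0.1434]
(0.4943, 0.1643, 0.06) -> [-1.700e-03  1.000e-04  2.834e-01]
```

View pics/g1.png

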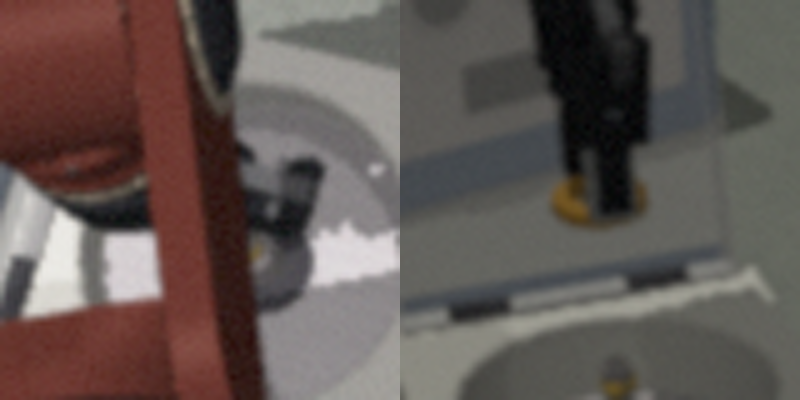

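The side crop shows the brass ring held level at about (600,200), right on the projected TCP. I'll lower it in two stages.

Emit:
send_rows(
  increments=[
    {"dx": -0.003, "dy": 0, "dz": 0.06, "yaw": 0, "claw": 0.3},
    {"dx": -0.003, "dy": 0, "dz": 0.12, "yaw": 0, "claw": 0.3},
    {"dx": -0.003, "dy": 0, "dz": 0.15, "yaw": 0, "claw": 0.3},
    {"dx": -0.003, "dy": 0, "dz": 0.17, "yaw": 0, "claw": 0.3},
    {"dx": -0.003, "dy": 0, "dz": 0.19, "yaw": 0, "claw": 0.3},
    {"dx": -0.003, "dy": 0, "dz": 0.2, "yaw": 0, "claw": 0.3},
    {"dx": -0.003, "dy": 0, "dz": 0.21, "yaw": 0, "claw": 0.3},
    {"dx": -0.003, "dy": 0, "dz": 0.22, "yaw": 0, "claw": 0.3},
    {"dx": -0.003, "dy": 0, "dz": 0.23, "yaw": 0, "claw": 0.3},
    {"dx": -0.003, "dy": 0, "dz": 0.23, "yaw": 0, "claw": 0.3},
  ],
)

```text
time: 6.38
tool_pos: [0.4949, 0.1642, 0.0863]
tool_rot: [-0.0, 0.122, 0.993, -0.0]
contact_force: [-0.2, -0.3, -1.1]
gripper_width: 0.46
grasp_force: 60.6
```

Emit:
send_rows(
  increments=[
    {"dx": 0, "dy": 0, "dz": 0.02, "yaw": 0, "claw": 0.3},
    {"dx": 0, "dy": 0, "dz": 0.035, "yaw": 0, "claw": 0.3},
    {"dx": 0, "dy": 0, "dz": 0.045, "yaw": 0, "claw": 0.3},
    {"dx": 0, "dy": 0, "dz": 0.052, "yaw": 0, "claw": 0.3},
    {"dx": 0, "dy": 0, "dz": 0.053, "yaw": 0, "claw": 0.3},
  ],
)

```text
time: 7.0
tool_pos: [0.4951, 0.1642, 0.06]
tool_rot: [-0.0, 0.122, 0.993, -0.0]
contact_force: [0.2, 0.1, -0.9]
gripper_width: 0.459
grasp_force: 60.6
```

Emit:
send_rows(
  increments=[
    {"dx": 0, "dy": 0, "dz": 0.001, "yaw": 0, "claw": -0.3},
    {"dx": 0, "dy": 0, "dz": 0, "yaw": 0, "claw": -0.3},
    {"dx": 0, "dy": 0, "dz": 0, "yaw": 0, "claw": -0.3},
    {"dx": 0, "dy": 0, "dz": -0.02, "yaw": 0, "claw": -0.3},
    {"dx": 0, "dy": 0, "dz": -0.12, "yaw": 0, "claw": -0.3},
    {"dx": 0, "dy": 0, "dz": -0.24, "yaw": 0, "claw": -0.3},
    {"dx": 0, "dy": 0, "dz": -0.34, "yaw": 0, "claw": -0.3},
    {"dx": 0, "dy": -0.12, "dz": -0.34, "yaw": 0, "claw": -0.3},
    {"dx": 0, "dy": -0.24, "dz": -0.34, "yaw": 0, "claw": -0.3},
    {"dx": -0.1, "dy": -0.34, "dz": -0.34, "yaw": 0, "claw": -0.3},
    {"dx": -0.2, "dy": -0.44, "dz": -0.34, "yaw": 0, "claw": -0.3},
    {"dx": -0.3, "dy": -0.54, "dz": -0.34, "yaw": 0, "claw": -0.3},
    {"dx": -0.3, "dy": -0.54, "dz": -0.34, "yaw": 0, "claw": -0.3},
  ],
)

```text
time: 8.62
tool_pos: [0.5767, -0.137, 0.231]
tool_rot: [0.0, 0.123, 0.992, -0.0]
contact_force: [0.3, 0.0, 0.4]
gripper_width: 0.652
grasp_force: 0.0
```

```bash
python3 - <<'E'
from h import *
from scipy.optimize import least_squares
to((.5835,-.291,.22),(.5835,-.291,.06),(.5835,-.291,.022))
f=manip.grab_frame("side");g=manip.grab_frame("top");cv2.imwrite("pics/t2.png",g[:,:,::-1]);cv2.imwrite("pics/s2.png",f[:,:,::-1])
# circle fit of rotor's lower disc edge from the first top picture
t=cv2.imread("pics/top0.png")[:,:,::-1].copy()
h=cv2.cvtColor(t,cv2.COLOR_RGB2HSV);m=cv2.inRange(h,np.array((100,120,50)),np.array((120,255,255)));k=np.zeros_like(m);k[205:265,385:440]=m[205:265,385:440]
c=max(cv2.findContours(k,cv2.RETR_EXTERNAL,cv2.CHAIN_APPROX_NONE)[0],key=cv2.contourArea)[:,0]
for z in(.01,):
  P=np.array([plane("top",p,z) for p in c]);r=least_squares(lambda x:np.hypot(P[:,0]-x[0],P[:,1]-x[1])-x[2],[.58,-.29,.058],loss="soft_l1",f_scale=.001);print(z,r.x)
# hub bore (light bench seen through bore) not used; spacer in bowl seen from side
for c,a in blobs("side",f,(12,90,80),(28,255,255),10,(200,180,290,240)):print("brass side",c,a)
for c,a in blobs("top",g,(12,60,60),(28,255,255),10,(180,235,250,300)):print("brass top",c,a,plane("top",c,.063))
E
```

```text
t 8.62 tcp [ 0.5767 -0.137   0.231 ] F [0.3 0.  0.4] w 55.4 grip 0.0 R [[-0.97, 0.244], [0.244, 0.97]]
(0.5835, -0.291, 0.22) -> [-0.0884 -0.2953  0.0222]
(0.5835, -0.291, 0.06) -> [-0.0881 -0.2952  0.3422]
(0.5835, -0.291, 0.022) -> [-0.0881 -0.2951  0.4182]
0.01 [ 0.58340553 -0.2905194   0.05461176]
brass side [241.1025641  217.34188034] 19.5
brass side [252.34126984 216.46031746] 21.0
brass top [216.21906566 270.12563131] 264.0 [0.49415113 0.16404795 0.063     ]
```

Emit:
send_rows(
  increments=[
    {"dx": -0.088, "dy": -0.12, "dz": 0, "yaw": 0, "claw": -0.3},
    {"dx": -0.088, "dy": -0.24, "dz": 0, "yaw": 0, "claw": -0.3},
    {"dx": -0.088, "dy": -0.295, "dz": 0.02, "yaw": 0, "claw": -0.3},
    {"dx": -0.088, "dy": -0.295, "dz": 0.12, "yaw": 0, "claw": -0.3},
    {"dx": -0.088, "dy": -0.295, "dz": 0.24, "yaw": 0, "claw": -0.3},
    {"dx": -0.088, "dy": -0.295, "dz": 0.33, "yaw": 0, "claw": -0.3},
    {"dx": -0.088, "dy": -0.295, "dz": 0.38, "yaw": 0, "claw": -0.3},
    {"dx": -0.088, "dy": -0.295, "dz": 0.405, "yaw": 0, "claw": -0.3},
    {"dx": -0.088, "dy": -0.295, "dz": 0.412, "yaw": 0, "claw": -0.3},
    {"dx": -0.088, "dy": -0.295, "dz": 0.412, "yaw": 0, "claw": -0.3},
    {"dx": -0.088, "dy": -0.295, "dz": 0.412, "yaw": 0, "claw": -0.3},
  ],
)

```text
time: 10.1
tool_pos: [0.5838, -0.2883, 0.0261]
tool_rot: [0.001, 0.122, 0.993, -0.001]
contact_force: [0.2, -0.2, 0.2]
gripper_width: 0.649
grasp_force: 0.0
```

Emit:
send_rows(
  increments=[
    {"dx": 0, "dy": 0, "dz": 0, "yaw": 0, "claw": 0.6},
    {"dx": 0, "dy": 0, "dz": 0, "yaw": 0, "claw": 0.6},
    {"dx": 0, "dy": 0, "dz": 0, "yaw": 0, "claw": 0.6},
    {"dx": 0, "dy": 0, "dz": 0, "yaw": 0, "claw": 0.6},
    {"dx": 0, "dy": 0, "dz": 0, "yaw": 0, "claw": 0.6},
  ],
)

```text
time: 10.72
tool_pos: [0.5837, -0.2885, 0.026]
tool_rot: [0.001, 0.122, 0.993, -0.001]
contact_force: [-1.1, -0.4, 6.1]
gripper_width: 0.376
grasp_force: 59.9
```

```bash
python3 -c "
from h import *
to((.4943,.1643,.22))"
```

```text
t 10.72 tcp [ 0.5837 -0.2885  0.026 ] F [-1.1 -0.4  6.1] w 32.0 grip 59.9 R [[-0.97, 0.241], [0.241, 0.97]]
(0.4943, 0.1643, 0.22) -> [ 0.3912  0.8353 -0.3898]
```

Emit:
send_rows(
  increments=[
    {"dx": 0, "dy": 0, "dz": -0.03, "yaw": 0, "claw": 0.6},
    {"dx": 0, "dy": 0, "dz": -0.12, "yaw": 0, "claw": 0.6},
    {"dx": 0, "dy": 0, "dz": -0.22, "yaw": 0, "claw": 0.6},
    {"dx": 0, "dy": 0, "dz": -0.32, "yaw": 0, "claw": 0.6},
    {"dx": 0, "dy": 0, "dz": -0.39, "yaw": 0, "claw": 0.6},
    {"dx": 0.05, "dy": 0.09, "dz": -0.39, "yaw": 0, "claw": 0.6},
    {"dx": 0.1, "dy": 0.2, "dz": -0.39, "yaw": 0, "claw": 0.6},
    {"dx": 0.15, "dy": 0.31, "dz": -0.39, "yaw": 0, "claw": 0.6},
    {"dx": 0.2, "dy": 0.42, "dz": -0.39, "yaw": 0, "claw": 0.6},
    {"dx": 0.25, "dy": 0.53, "dz": -0.39, "yaw": 0, "claw": 0.6},
    {"dx": 0.3, "dy": 0.64, "dz": -0.39, "yaw": 0, "claw": 0.6},
    {"dx": 0.35, "dy": 0.74, "dz": -0.39, "yaw": 0, "claw": 0.6},
    {"dx": 0.38, "dy": 0.8, "dz": -0.39, "yaw": 0, "claw": 0.6},
    {"dx": 0.391, "dy": 0.835, "dz": -0.39, "yaw": 0, "claw": 0.6},
    {"dx": 0.391, "dy": 0.835, "dz": -0.39, "yaw": 0, "claw": 0.6},
    {"dx": 0.391, "dy": 0.835, "dz": -0.39, "yaw": 0, "claw": 0.6},
  ],
)

```text
time: 12.72
tool_pos: [0.4941, 0.1637, 0.2192]
tool_rot: [-0.0, 0.122, 0.993, -0.0]
contact_force: [0.2, -0.4, -1.7]
gripper_width: 0.38
grasp_force: 60.0
```

```bash
python3 - <<'E'
from h import *
to((.4945,.1642,.14),(.4945,.1642,.091))
s=manip.state();f=manip.grab_frame("side");cv2.imwrite("pics/s3.png",f[:,:,::-1])
u=proj("side",s["tool_pos"]-[0,0,.016]).astype(int)
# blue disc centroid against where it should be (mid of the disc silhouette)
for c,a in blobs("side",f,(100,120,40),(120,255,255),100,(u[0]-70,u[1]-60,u[0]+70,u[1]+60)):print(c,a,proj("side",s["tool_pos"]-[0,0,.0175]))
print(proj("side",[.5834,-.2907,.0085]),"orig centroid 401.2 327.4")
E
```

```text
t 12.72 tcp [0.4941 0.1637 0.2192] F [ 0.2 -0.4 -1.7] w 32.3 grip 60.0 R [[-0.97, 0.242], [0.242, 0.97]]
(0.4945, 0.1642, 0.14) -> [-0.0005  0.0012  0.1585]
(0.4945, 0.1642, 0.091) -> [-0.0005  0.0013  0.2565]
[243.1654335  167.16220831] 878.5 [242.1924762  165.31188856]
[183.8714938  132.89719504] 1277.5 [242.1924762  165.31188856]
[400.63531923 325.51234886] orig centroid 401.2 327.4
```

Emit:
send_rows(
  increments=[
    {"dx": -0.001, "dy": 0.001, "dz": 0.06, "yaw": 0, "claw": 0.6},
    {"dx": -0.001, "dy": 0.001, "dz": 0.11, "yaw": 0, "claw": 0.6},
    {"dx": -0.001, "dy": 0.001, "dz": 0.14, "yaw": 0, "claw": 0.6},
    {"dx": -0.001, "dy": 0.001, "dz": 0.16, "yaw": 0, "claw": 0.6},
    {"dx": -0.001, "dy": 0.001, "dz": 0.175, "yaw": 0, "claw": 0.6},
    {"dx": -0.001, "dy": 0.001, "dz": 0.185, "yaw": 0, "claw": 0.6},
    {"dx": -0.001, "dy": 0.001, "dz": 0.195, "yaw": 0, "claw": 0.6},
    {"dx": -0.001, "dy": 0.001, "dz": 0.205, "yaw": 0, "claw": 0.6},
    {"dx": -0.001, "dy": 0.001, "dz": 0.215, "yaw": 0, "claw": 0.6},
    {"dx": -0.001, "dy": 0.001, "dz": 0.215, "yaw": 0, "claw": 0.6},
  ],
)

```text
time: 14.02
tool_pos: [0.4941, 0.165, 0.1112]
tool_rot: [-0.0, 0.122, 0.993, -0.0]
contact_force: [-0.4, -0.1, -1.1]
gripper_width: 0.376
grasp_force: 60.1
```

Emit:
send_rows(
  increments=[
    {"dx": 0, "dy": -0.001, "dz": 0.02, "yaw": 0, "claw": 0.6},
    {"dx": 0, "dy": -0.001, "dz": 0.032, "yaw": 0, "claw": 0.6},
    {"dx": 0, "dy": -0.001, "dz": 0.039, "yaw": 0, "claw": 0.6},
    {"dx": 0, "dy": -0.001, "dz": 0.042, "yaw": 0, "claw": 0.6},
    {"dx": 0, "dy": -0.001, "dz": 0.043, "yaw": 0, "claw": 0.6},
    {"dx": 0, "dy": -0.001, "dz": 0.043, "yaw": 0, "claw": 0.6},
  ],
)

```text
time: 14.78
tool_pos: [0.4943, 0.1646, 0.0904]
tool_rot: [-0.0, 0.122, 0.993, 0.0]
contact_force: [-0.7, 0.3, -2.0]
gripper_width: 0.374
grasp_force: 60.0
```

Emit:
send_rows(
  increments=[
    {"dx": 0, "dy": 0, "dz": 0, "yaw": 0, "claw": -0.3},
    {"dx": 0, "dy": 0, "dz": 0, "yaw": 0, "claw": -0.3},
    {"dx": 0, "dy": 0, "dz": 0, "yaw": 0, "claw": -0.3},
    {"dx": 0, "dy": 0, "dz": -0.02, "yaw": 0, "claw": -0.3},
    {"dx": 0, "dy": 0, "dz": -0.12, "yaw": 0, "claw": -0.3},
    {"dx": 0, "dy": 0, "dz": -0.24, "yaw": 0, "claw": -0.3},
    {"dx": 0, "dy": -0.1, "dz": -0.28, "yaw": 0, "claw": -0.3},
    {"dx": 0, "dy": -0.22, "dz": -0.28, "yaw": 0, "claw": -0.3},
    {"dx": -0.04, "dy": -0.34, "dz": -0.28, "yaw": 0, "claw": -0.3},
    {"dx": -0.06, "dy": -0.46, "dz": -0.28, "yaw": 0, "claw": -0.3},
    {"dx": -0.08, "dy": -0.58, "dz": -0.28, "yaw": 0, "claw": -0.3},
    {"dx": -0.1, "dy": -0.7, "dz": -0.28, "yaw": 0, "claw": -0.3},
    {"dx": -0.121, "dy": -0.82, "dz": -0.28, "yaw": 0, "claw": -0.3},
    {"dx": -0.121, "dy": -0.936, "dz": -0.28, "yaw": 0, "claw": -0.3},
    {"dx": -0.121, "dy": -0.936, "dz": -0.28, "yaw": 0, "claw": -0.3},
    {"dx": -0.121, "dy": -0.936, "dz": -0.28, "yaw": 0, "claw": -0.3},
  ],
)

```text
time: 16.77
tool_pos: [0.4401, -0.3041, 0.2308]
tool_rot: [0.0, 0.122, 0.993, 0.0]
contact_force: [0.2, 0.5, 0.1]
gripper_width: 0.646
grasp_force: 0.0
```

```bash
python3 - <<'E'
from h import *
to((.4402,-.3047,.04),(.4402,-.3047,.008))
g=manip.grab_frame("top");f=manip.grab_frame("side");cv2.imwrite("pics/t4.png",g[:,:,::-1]);cv2.imwrite("pics/s4.png",f[:,:,::-1])
for c,a in blobs("top",g,(100,120,40),(120,255,255),100,(175,230,255,310)):print("rotor",c,a,plane("top",c,.071))
for n,im,b in(("top",g,(395,275,440,315)),("side",f,(325,335,372,375))):
  for c,a in blobs(n,im,(3,150,120),(14,255,255),60,b):print("collar",n,c,a)
x,y=204,258;o=[cv2.resize(g[225:310,170:260],(400,378)),cv2.resize(f[170:240,200:300],(400,280))]
o[1]=np.vstack([o[1],np.zeros((98,400,3),np.uint8)])
cv2.imwrite("pics/c6.png",np.hstack(o)[:,:,::-1])
E
```

```text
t 16.77 tcp [ 0.4401 -0.3041  0.2308] F [0.2 0.5 0.1] w 54.9 grip 0.0 R [[-0.97, 0.242], [0.242, 0.97]]
(0.4402, -0.3047, 0.04) -> [-0.0004 -0.0013  0.3815]
(0.4402, -0.3047, 0.008) -> [-3.000e-04 -1.300e-03  4.455e-01]
rotor [215.67247191 268.8340824 ] 1780.0 [0.49574831 0.16391877 0.071     ]
collar side [347.81985294 358.53676471] 136.0
```

View pics/c6.png

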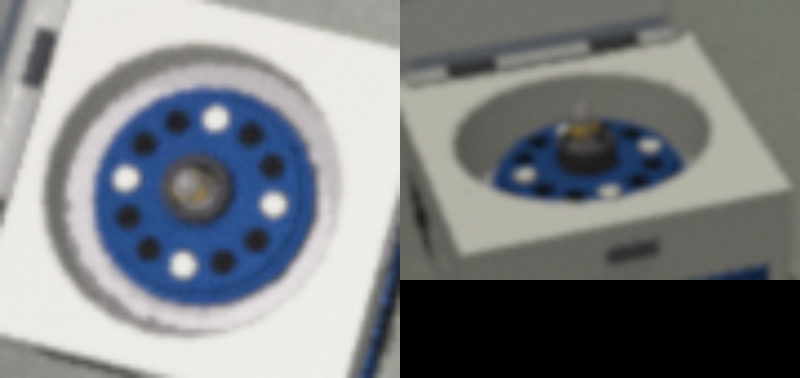

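The rotor lies flat and centred in the bowl, with its hub at about (196,186) in the crop and the spindle tip standing out of it. Now the collar.

Emit:
send_rows(
  increments=[
    {"dx": 0, "dy": -0.001, "dz": 0.12, "yaw": 0, "claw": -0.3},
    {"dx": 0, "dy": -0.001, "dz": 0.24, "yaw": 0, "claw": -0.3},
    {"dx": 0, "dy": -0.001, "dz": 0.34, "yaw": 0, "claw": -0.3},
    {"dx": 0, "dy": -0.001, "dz": 0.4, "yaw": 0, "claw": -0.3},
    {"dx": 0, "dy": -0.001, "dz": 0.435, "yaw": 0, "claw": -0.3},
    {"dx": 0, "dy": -0.001, "dz": 0.445, "yaw": 0, "claw": -0.3},
    {"dx": 0, "dy": -0.001, "dz": 0.445, "yaw": 0, "claw": -0.3},
    {"dx": 0, "dy": -0.001, "dz": 0.445, "yaw": 0, "claw": -0.3},
    {"dx": 0, "dy": -0.001, "dz": 0.445, "yaw": 0, "claw": 0.6},
    {"dx": 0, "dy": -0.001, "dz": 0.445, "yaw": 0, "claw": 0.6},
    {"dx": 0, "dy": -0.001, "dz": 0.445, "yaw": 0, "claw": 0.6},
    {"dx": 0, "dy": -0.001, "dz": 0.445, "yaw": 0, "claw": 0.6},
  ],
)

```text
time: 18.38
tool_pos: [0.4409, -0.3057, 0.0096]
tool_rot: [0.001, 0.122, 0.993, -0.001]
contact_force: [-1.1, 1.7, 5.7]
gripper_width: 0.439
grasp_force: 60.1
```

```bash
python3 -c "
from h import *
to((.4943,.1643,.2))"
```

```text
t 18.38 tcp [ 0.4409 -0.3057  0.0096] F [-1.1  1.7  5.7] w 37.3 grip 60.1 R [[-0.97, 0.242], [0.242, 0.97]]
(0.4943, 0.1643, 0.2) -> [ 0.1225  0.9374 -0.3822]
```

Emit:
send_rows(
  increments=[
    {"dx": 0, "dy": 0, "dz": -0.03, "yaw": 0, "claw": 0.6},
    {"dx": 0, "dy": 0, "dz": -0.14, "yaw": 0, "claw": 0.6},
    {"dx": 0, "dy": 0, "dz": -0.26, "yaw": 0, "claw": 0.6},
    {"dx": 0, "dy": 0, "dz": -0.38, "yaw": 0, "claw": 0.6},
    {"dx": 0.01, "dy": 0.1, "dz": -0.4, "yaw": 0, "claw": 0.6},
    {"dx": 0.03, "dy": 0.22, "dz": -0.4, "yaw": 0, "claw": 0.6},
    {"dx": 0.05, "dy": 0.34, "dz": -0.4, "yaw": 0, "claw": 0.6},
    {"dx": 0.07, "dy": 0.46, "dz": -0.4, "yaw": 0, "claw": 0.6},
    {"dx": 0.09, "dy": 0.58, "dz": -0.4, "yaw": 0, "claw": 0.6},
    {"dx": 0.11, "dy": 0.7, "dz": -0.4, "yaw": 0, "claw": 0.6},
    {"dx": 0.12, "dy": 0.82, "dz": -0.39, "yaw": 0, "claw": 0.6},
    {"dx": 0.121, "dy": 0.91, "dz": -0.38, "yaw": 0, "claw": 0.6},
    {"dx": 0.121, "dy": 0.937, "dz": -0.36, "yaw": 0, "claw": 0.6},
    {"dx": 0.121, "dy": 0.937, "dz": -0.36, "yaw": 0, "claw": 0.6},
    {"dx": 0.121, "dy": 0.937, "dz": -0.36, "yaw": 0, "claw": 0.6},
  ],
)

```text
time: 20.25
tool_pos: [0.4942, 0.1634, 0.1879]
tool_rot: [-0.0, 0.122, 0.992, -0.0]
contact_force: [0.2, -0.0, -0.8]
gripper_width: 0.433
grasp_force: 60.4
```

```bash
python3 - <<'E'
from h import *
to((.4950,.1642,.13),(.4950,.1642,.1066))
s=manip.state();f=manip.grab_frame("side");cv2.imwrite("pics/s5.png",f[:,:,::-1])
u=proj("side",s["tool_pos"]).astype(int)
for c,a in blobs("side",f,(3,130,60),(16,255,255),30,(u[0]-30,u[1]-30,u[0]+30,u[1]+30)):print(c,a,"tcp",proj("side",s["tool_pos"]))
print(proj("side",[.4402,-.3047,.0096]),"orig 348.4 355.4")
E
```

```text
t 20.25 tcp [0.4942 0.1634 0.1879] F [ 0.2 -0.  -0.8] w 36.8 grip 60.4 R [[-0.97, 0.243], [0.243, 0.97]]
(0.495, 0.1642, 0.13) -> [-0.0011  0.002   0.1159]
(0.495, 0.1642, 0.1066) -> [-0.001   0.0021  0.1627]
[240.41606715 171.00959233] 139.0 tcp [242.79789751 170.80824905]
[347.99329533 360.40729567] orig 348.4 355.4
```

Emit:
send_rows(
  increments=[
    {"dx": -0.001, "dy": 0.002, "dz": 0.05, "yaw": 0, "claw": 0.6},
    {"dx": -0.001, "dy": 0.002, "dz": 0.09, "yaw": 0, "claw": 0.6},
    {"dx": -0.001, "dy": 0.002, "dz": 0.105, "yaw": 0, "claw": 0.6},
    {"dx": -0.001, "dy": 0.002, "dz": 0.115, "yaw": 0, "claw": 0.6},
    {"dx": -0.001, "dy": 0.002, "dz": 0.122, "yaw": 0, "claw": 0.6},
    {"dx": -0.001, "dy": 0.002, "dz": 0.128, "yaw": 0, "claw": 0.6},
    {"dx": -0.001, "dy": 0.002, "dz": 0.132, "yaw": 0, "claw": 0.6},
    {"dx": -0.001, "dy": 0.002, "dz": 0.132, "yaw": 0, "claw": 0.6},
  ],
)

```text
time: 21.3
tool_pos: [0.495, 0.1655, 0.1218]
tool_rot: [-0.0, 0.122, 0.993, 0.0]
contact_force: [0.6, -0.1, -0.4]
gripper_width: 0.438
grasp_force: 60.4
```

Emit:
send_rows(
  increments=[
    {"dx": 0, "dy": -0.002, "dz": 0.004, "yaw": 0, "claw": 0.6},
    {"dx": 0, "dy": -0.002, "dz": 0.008, "yaw": 0, "claw": 0.6},
    {"dx": 0, "dy": -0.002, "dz": 0.013, "yaw": 0, "claw": 0.6},
    {"dx": 0, "dy": -0.002, "dz": 0.018, "yaw": 0, "claw": 0.6},
    {"dx": 0, "dy": -0.002, "dz": 0.022, "yaw": 0, "claw": 0.6},
    {"dx": 0, "dy": -0.002, "dz": 0.022, "yaw": 0, "claw": 0.6},
  ],
)

```text
time: 22.05
tool_pos: [0.4948, 0.1646, 0.1104]
tool_rot: [0.0, 0.122, 0.993, 0.0]
contact_force: [0.1, 1.5, -1.7]
gripper_width: 0.438
grasp_force: 60.4
```

Emit:
send_rows(
  increments=[
    {"dx": 0, "dy": -0.001, "dz": 0.004, "yaw": 0, "claw": 0.6},
    {"dx": 0, "dy": -0.001, "dz": 0.008, "yaw": 0, "claw": 0.6},
    {"dx": 0, "dy": -0.001, "dz": 0.011, "yaw": 0, "claw": 0.6},
    {"dx": 0, "dy": -0.001, "dz": 0.014, "yaw": 0, "claw": 0.6},
    {"dx": 0, "dy": -0.001, "dz": 0.014, "yaw": 0, "claw": 0.6},
  ],
)

```text
time: 22.68
tool_pos: [0.4949, 0.1638, 0.1066]
tool_rot: [-0.0, 0.121, 0.993, -0.0]
contact_force: [-8.9, 0.4, 14.5]
gripper_width: 0.439
grasp_force: 62.0
```

Home height reached (TCP 0.1066 = 0.097 + 0.0096) with a 14 N reaction, so the collar is on the hub. I'll release, raise, and go over to behind the lid.

Emit:
send_rows(
  increments=[
    {"dx": 0, "dy": 0, "dz": 0, "yaw": 0, "claw": -0.3},
    {"dx": 0, "dy": 0, "dz": 0, "yaw": 0, "claw": -0.3},
    {"dx": 0, "dy": 0, "dz": 0, "yaw": 0, "claw": -0.3},
    {"dx": 0, "dy": 0, "dz": -0.02, "yaw": 0, "claw": -0.3},
    {"dx": 0, "dy": 0, "dz": -0.1, "yaw": 0, "claw": -0.3},
    {"dx": 0, "dy": 0, "dz": -0.2, "yaw": 0, "claw": 0},
    {"dx": 0, "dy": 0, "dz": -0.3, "yaw": 0, "claw": 1},
    {"dx": 0, "dy": 0, "dz": -0.4, "yaw": 0, "claw": 1},
    {"dx": 0, "dy": 0, "dz": -0.5, "yaw": 0, "claw": 1},
    {"dx": 0, "dy": 0, "dz": -0.54, "yaw": 0, "claw": 1},
    {"dx": 0, "dy": 0, "dz": -0.54, "yaw": 0, "claw": 1},
    {"dx": 0, "dy": 0.1, "dz": -0.54, "yaw": 0, "claw": 1},
    {"dx": 0, "dy": 0.2, "dz": -0.54, "yaw": 0, "claw": 1},
    {"dx": 0, "dy": 0.3, "dz": -0.54, "yaw": 0, "claw": 1},
    {"dx": 0, "dy": 0.4, "dz": -0.54, "yaw": 0, "claw": 1},
    {"dx": 0, "dy": 0.42, "dz": -0.54, "yaw": 0, "claw": 1},
    {"dx": 0, "dy": 0.42, "dz": -0.54, "yaw": 0, "claw": 1},
  ],
)

```text
time: 24.8
tool_pos: [0.5448, 0.3675, 0.3709]
tool_rot: [-0.002, 0.121, 0.993, -0.001]
contact_force: [0.2, -1.0, 0.1]
gripper_width: 0.003
grasp_force: 0.0
```

```bash
python3 - <<'E'
from h import *
A=np.array([.4943,.1643,0]);X=np.array([np.cos(1.327),np.sin(1.327),0])
to(A+X*.205+[0,0,.25])
for n in("side","top"):
    f=manip.grab_frame(n);cv2.imwrite(f"pics/{n}6.png",f[:,:,::-1])
    u=proj(n,A+[0,0,.11]).astype(int)
    for c,a in blobs(n,f,(3,130,60),(16,255,255),30,(u[0]-25,u[1]-25,u[0]+25,u[1]+25)):print(n,c,a,"home mid/top",proj(n,A+[0,0,.109]),proj(n,A+[0,0,.121]))
    if n=="side": cv2.imwrite("pics/c7.png",np.hstack([cv2.resize(f[80:280,140:340],(600,600))])[:,:,::-1])
E
```

```text
t 24.8 tcp [0.5448 0.3675 0.3709] F [ 0.2 -1.   0.1] w 0.2 grip 0.0 R [[-0.971, 0.241], [0.241, 0.971]]
[0.54378463 0.36323786 0.25      ] -> [-0.0008 -0.008   0.2419]
side [245.08462104 199.89771891] 226.5 home mid/top [245.29527804 200.64276532] [244.89993769 196.2139157 ]
top [212.3065057  265.67471496] 248.5 home mid/top [212.40391519 266.45657966] [211.39390707 265.47444964]
```

View pics/c7.png

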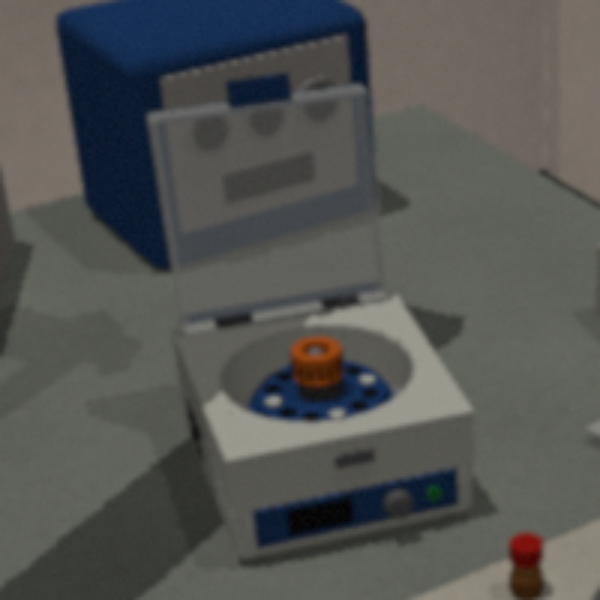

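The last picture shows the collar seated on the hub at crop (318,362), with the spindle end showing in its bore just below its top. The lid is upright, leaning slightly back. Now the closing arc.

Emit:
send_rows(
  increments=[
    {"dx": -0.001, "dy": -0.008, "dz": 0.08, "yaw": 0, "claw": 1},
    {"dx": -0.001, "dy": -0.008, "dz": 0.16, "yaw": 0, "claw": 1},
    {"dx": -0.001, "dy": -0.008, "dz": 0.22, "yaw": 0, "claw": 1},
    {"dx": -0.001, "dy": -0.008, "dz": 0.242, "yaw": 0, "claw": 1},
    {"dx": -0.001, "dy": -0.008, "dz": 0.242, "yaw": 0, "claw": 1},
  ],
)

```text
time: 25.52
tool_pos: [0.5448, 0.3629, 0.2528]
tool_rot: [-0.0, 0.122, 0.993, -0.0]
contact_force: [-0.2, -0.4, -0.2]
gripper_width: 0.002
grasp_force: 0.0
```

```bash
python3 - <<'E'
from h import *
A=np.array([.4943,.1643,0]);X=np.array([np.cos(1.327),np.sin(1.327),0])
s=manip.state()["tool_pos"];x0=(s-A)@X-.088;z0=s[2]-.101;print(x0,z0)
to()
for th in np.radians([100,92,84,76,68,60,52,44,36,28,20,12,6,0]):
    u=np.array([-np.cos(th),np.sin(th)]);n=np.array([np.sin(th),np.cos(th)])
    p=.165*u+.0255*n+[.015,0]
    print(round(np.degrees(th)),"dy",round((p[0]-x0)/.5,3),"dz",round(-(p[1]-z0)/.5,3))
E
```

```text
0.11689646585623736 0.15178194242680607
t 25.52 tcp [0.5448 0.3629 0.2528] F [-0.2 -0.4 -0.2] w 0.1 grip 0.0 R [[-0.97, 0.242], [0.242, 0.97]]
100 dy -0.096 dz -0.013
92 dy -0.141 dz -0.024
84 dy -0.188 dz -0.03
76 dy -0.234 dz -0.029
68 dy -0.28 dz -0.022
60 dy -0.325 dz -0.008
52 dy -0.367 dz 0.012
44 dy -0.406 dz 0.038
36 dy -0.441 dz 0.068
28 dy -0.471 dz 0.104
20 dy -0.496 dz 0.143
12 dy -0.516 dz 0.185
6 dy -0.527 dz 0.218
0 dy -0.534 dz 0.253
```

Emit:
send_rows(
  increments=[
    {"dx": 0, "dy": -0.04, "dz": 0, "yaw": 0, "claw": 1},
    {"dx": 0, "dy": -0.07, "dz": 0, "yaw": 0, "claw": 1},
    {"dx": 0, "dy": -0.096, "dz": 0, "yaw": 0, "claw": 1},
    {"dx": 0, "dy": -0.12, "dz": -0.004, "yaw": 0, "claw": 1},
    {"dx": 0, "dy": -0.141, "dz": -0.01, "yaw": 0, "claw": 1},
    {"dx": 0, "dy": -0.165, "dz": -0.015, "yaw": 0, "claw": 1},
    {"dx": 0, "dy": -0.188, "dz": -0.02, "yaw": 0, "claw": 1},
    {"dx": 0, "dy": -0.21, "dz": -0.02, "yaw": 0, "claw": 1},
    {"dx": 0, "dy": -0.234, "dz": -0.02, "yaw": 0, "claw": 1},
    {"dx": 0, "dy": -0.257, "dz": -0.018, "yaw": 0, "claw": 1},
    {"dx": 0, "dy": -0.28, "dz": -0.014, "yaw": 0, "claw": 1},
  ],
)

```text
time: 26.9
tool_pos: [0.5108, 0.2271, 0.2597]
tool_rot: [-0.0, 0.122, 0.993, -0.0]
contact_force: [0.5, 1.8, -0.0]
gripper_width: 0.003
grasp_force: 0.6
```

Emit:
send_rows(
  increments=[
    {"dx": 0, "dy": -0.023, "dz": 0.002, "yaw": 0, "claw": 1},
    {"dx": 0, "dy": -0.045, "dz": 0.007, "yaw": 0, "claw": 1},
    {"dx": 0, "dy": -0.066, "dz": 0.016, "yaw": 0, "claw": 1},
    {"dx": 0, "dy": -0.087, "dz": 0.027, "yaw": 0, "claw": 1},
    {"dx": 0, "dy": -0.107, "dz": 0.039, "yaw": 0, "claw": 1},
    {"dx": 0, "dy": -0.126, "dz": 0.053, "yaw": 0, "claw": 1},
    {"dx": 0, "dy": -0.144, "dz": 0.067, "yaw": 0, "claw": 1},
    {"dx": 0, "dy": -0.161, "dz": 0.083, "yaw": 0, "claw": 1},
    {"dx": 0, "dy": -0.176, "dz": 0.1, "yaw": 0, "claw": 1},
    {"dx": 0, "dy": -0.191, "dz": 0.119, "yaw": 0, "claw": 1},
    {"dx": 0, "dy": -0.204, "dz": 0.138, "yaw": 0, "claw": 1},
    {"dx": 0, "dy": -0.216, "dz": 0.158, "yaw": 0, "claw": 1},
    {"dx": 0, "dy": -0.226, "dz": 0.178, "yaw": 0, "claw": 1},
    {"dx": 0, "dy": -0.236, "dz": 0.2, "yaw": 0, "claw": 1},
    {"dx": 0, "dy": -0.242, "dz": 0.216, "yaw": 0, "claw": 1},
    {"dx": 0, "dy": -0.247, "dz": 0.232, "yaw": 0, "claw": 1},
    {"dx": 0, "dy": -0.25, "dz": 0.248, "yaw": 0, "claw": 1},
    {"dx": 0, "dy": -0.254, "dz": 0.262, "yaw": 0, "claw": 1},
    {"dx": 0, "dy": -0.254, "dz": 0.264, "yaw": 0, "claw": 1},
  ],
)

```text
time: 29.28
tool_pos: [0.4801, 0.1045, 0.1271]
tool_rot: [-0.0, 0.122, 0.993, -0.0]
contact_force: [0.2, 0.6, 0.2]
gripper_width: -0.002
grasp_force: 0.0
```

Emit:
send_rows(
  increments=[
    {"dx": 0, "dy": 0, "dz": 0.003, "yaw": 0, "claw": 1},
    {"dx": 0, "dy": 0, "dz": 0.005, "yaw": 0, "claw": 1},
    {"dx": 0, "dy": 0, "dz": 0.007, "yaw": 0, "claw": 1},
    {"dx": 0, "dy": 0, "dz": 0.007, "yaw": 0, "claw": 1},
  ],
)

```text
time: 29.78
tool_pos: [0.4806, 0.1046, 0.1264]
tool_rot: [-0.0, 0.121, 0.993, -0.0]
contact_force: [-6.8, -1.9, 9.5]
gripper_width: 0.003
grasp_force: 5.2
```

Emit:
send_rows(
  increments=[
    {"dx": 0, "dy": 0, "dz": -0.02, "yaw": 0, "claw": 1},
    {"dx": 0, "dy": 0, "dz": -0.1, "yaw": 0, "claw": 1},
    {"dx": 0, "dy": 0, "dz": -0.2, "yaw": 0, "claw": 1},
    {"dx": 0, "dy": -0.1, "dz": -0.3, "yaw": 0, "claw": 1},
    {"dx": 0, "dy": -0.2, "dz": -0.4, "yaw": 0, "claw": 1},
    {"dx": 0, "dy": -0.3, "dz": -0.4, "yaw": 0, "claw": 1},
    {"dx": 0, "dy": -0.4, "dz": -0.4, "yaw": 0, "claw": 1},
    {"dx": 0, "dy": -0.5, "dz": -0.4, "yaw": 0, "claw": 1},
    {"dx": 0, "dy": -0.5, "dz": -0.4, "yaw": 0, "claw": 1},
  ],
)

```text
time: 30.9
tool_pos: [0.4194, -0.1405, 0.3246]
tool_rot: [0.0, 0.124, 0.992, -0.0]
contact_force: [-0.3, -0.2, -0.4]
gripper_width: 0.002
grasp_force: 0.0
```

```bash
python3 - <<'E'
from h import *
A=np.array([.4943,.1643,0]);X=np.array([np.cos(1.327),np.sin(1.327),0])
to()
F={n:manip.grab_frame(n) for n in("top","side")}
for n in F: cv2.imwrite(f"pics/{n}8.png",F[n][:,:,::-1])
P=A-X*.1005+[0,0,.1025]
for n in F:
    u=proj(n,P);x,y=u.astype(int)
    for c,a in blobs(n,F[n],(100,110,40),(120,255,255),15,(x-20,y-16,x+20,y+14)):print(n,"tab",c,a,"expected shut",u.round(1),"if 3deg open",proj(n,P+[0,0,.0098]).round(1))
    u=proj(n,A+[0,0,.115]);x,y=u.astype(int)
    for c,a in blobs(n,F[n],(3,90,50),(18,255,255),30,(x-25,y-25,x+25,y+25)):print(n,"collar",c,a,u)
# bystanders: frame difference on the bench area
a=cv2.imread("pics/top0.png");d=cv2.absdiff(a,F["top"][:,:,::-1].copy()).max(2)[90:370,285:510]
m=cv2.morphologyEx((d>40).astype(np.uint8),cv2.MORPH_OPEN,np.ones((3,3)))
_,_,st,ce=cv2.connectedComponentsWithStats(m);print([(s[4],(c+[285,90]).round().tolist()) for s,c in zip(st[1:],ce[1:]) if s[4]>15])
E
```

```text
t 30.9 tcp [ 0.4194 -0.1405  0.3246] F [-0.3 -0.2 -0.4] w 0.2 grip 0.0 R [[-0.969, 0.247], [0.247, 0.969]]
top tab [256.00451467 277.82543266] 221.5 expected shut [256.  277.4] if 3deg open [255.5 276.7]
top tab [247.21568627 275.40196078] 102.0 expected shut [256.  277.4] if 3deg open [255.5 276.7]
side tab [256.34418605 222.62945736] 107.5 expected shut [257.4 224.5] if 3deg open [257.1 220.8]
side tab [253.56342183 211.13864307] 56.5 expected shut [257.4 224.5] if 3deg open [257.1 220.8]
[(np.int32(13055), [349.0, 288.0]), (np.int32(278), [416.0, 295.0])]
```

```bash
python3 -c "
from plant import manip
print(manip.job_done())"
```

```text
the job is handed in; nothing more can be done
None
```

I handed the job in at about 31 s: the spacer, rotor and collar are on the spindle with the collar pressed to its home height, and the lid is pushed down to its stop. I didn't check the bystanders in a last picture (the arm blocked the view), but I felt no contact with any of them.

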